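# Dig out the mounting flange and bolt-fit it on the turntable

## Task

Glue bottle, wax tin and green jar crowd the flange on the storage board: first stand all three in the black tray, leaving the flange where it lies, then lift the flange out by its red handle, turn it to line up its two holes with the studs of the turntable hub, and lower it until it is fully home, flat on the hub face. Only then put the three back upright, each in the middle of its own pad (glue on orange, wax tin on blue, jar on green), with the flange left seated. Don't knock anything over and leave the pencil cup alone.

Things in the scene. Friction and masses are not known exactly. Their poses are not given: they have to be found in the camera images.
- glue_mid (a point): White plastic wood-glue bottle with an orange label and an orange cap (the neck is narrower; the body below it is full width at half height), upright and round, 56 mm in diameter at its widest and 98 mm tall. The point is on its axis, half-way up (49 mm above its foot); z is its axis. 0.15 to 0.42 kg.
- wax_mid (a point): Blue round tin of wax with a bare silvery top, upright and round, 58 mm in diameter at its widest and 92 mm tall. The point is on its axis, half-way up (46 mm above its foot); z is its axis. 0.15 to 0.42 kg.
- jar_mid (a point): Green glass jar with a green lid, upright and round, 58 mm in diameter at its widest and 94 mm tall. The point is on its axis, half-way up (47 mm above its foot); z is its axis. 0.15 to 0.42 kg.
- pad_orange: Round orange pad, 68 mm across, 2 mm thick, fixed on the 6 mm plywood storage board: home of the glue bottle, which covers all but its rim at the start. Origin: centre of its underside, z up. Two pads lie off the flange's long sides, 63 mm from its centre at the start; one off a short end, 89 mm from it. Which colour is where changes.
- pad_blue: Round blue pad, 68 mm across, 2 mm thick, fixed on the 6 mm plywood storage board: home of the wax tin, which covers all but its rim at the start. Origin: centre of its underside, z up. Two pads lie off the flange's long sides, 63 mm from its centre at the start; one off a short end, 89 mm from it. Which colour is where changes.
- pad_green: Round green pad, 68 mm across, 2 mm thick, fixed on the 6 mm plywood storage board: home of the green jar, which covers all but its rim at the start. Origin: centre of its underside, z up. Two pads lie off the flange's long sides, 63 mm from its centre at the start; one off a short end, 89 mm from it. Which colour is where changes.
- flange_grip (a point): Loose two-bolt flange, 0.3 kg: flat aluminium plate 104 x 56 x 10 mm, a 14 mm hole through it 36 mm either side of its centre along x (its long way); red bar handle on top, 44 mm along x, 20 mm along y, 28 mm high. The point is the handle's centre, 24 mm above the underside; z up. It starts lying on the 6 mm board, bottle, tin and jar 4 to 10 mm off three of its sides.
- hub_seat (a point): Fixed turntable hub: grey base 140 x 140 x 30 mm with a round dark steel face, 116 mm across, 45 mm above the bench. Two brass studs, 8 mm thick, 18 mm tall, tapered tips, stand 36 mm either side of the centre along x. The point is the centre of the steel face; z up. It does not turn. The flange fits either way round; seated, it lies flat on the face, studs 8 mm out of its holes.
- tray_in (a point): Shallow black tray, fixed on the bench left or right of the storage board: 260 mm long (x) by 100 mm wide (y), walls 5 mm thick and 17 mm high, floor 5 mm thick. The point is the centre of its inner floor, z up. It holds bottle, tin and jar in a row, 80 mm between centres.
- pencil_cup: White cup with three pencils, loose, 56 mm across, 75 mm tall (pencils to about 100 mm), standing on the bench between the robot and the storage board; a bystander. Origin: centre of its underside.
Not all that is in view belongs to the job. What is shaped like the part that bears glue_mid but purple or yellow is not meant.

How it is judged:
On the way, in this order (a step that is already met when the one before it is completed fails the run):
1. glue bottle, wax tin and jar all stand released in the tray, the flange still where it lay (within 30 mm) (x of glue_mid in the frame of tray_in between -0.118 and 0.118 m and y of glue_mid in the frame of tray_in between -0.038 and 0.038 m and z of glue_mid in the frame of tray_in between 0.044 and 0.054 m and angle between each of glue_mid, wax_mid, jar_mid's own z axis and vertical below 0.1 rad and x of wax_mid in the frame of tray_in between -0.118 and 0.118 m and y of wax_mid in the frame of tray_in between -0.038 and 0.038 m and z of wax_mid in the frame of tray_in between 0.041 and 0.051 m and x of jar_mid in the frame of tray_in between -0.118 and 0.118 m and y of jar_mid in the frame of tray_in between -0.038 and 0.038 m and z of jar_mid in the frame of tray_in between 0.042 and 0.052 m and contact force between the fingers and glue below 0.1 N and contact force between the fingers and wax below 0.1 N and contact force between the fingers and jar below 0.1 N and distance of flange_grip from where it was at the start of the episode below 0.03 m), for 0.2 s.
2. the flange is seated on the hub studs and released while the three still stand in the tray (horizontal distance between flange_grip and hub_seat below 0.006 m and angle between the x axis of flange_grip and the x axis of hub_seat, either way round below 0.12 rad and angle between flange_grip's own z axis and vertical below 0.05 rad and z of flange_grip in the frame of hub_seat between 0.02 and 0.0265 m and contact force between the fingers and flange below 0.1 N and x of glue_mid in the frame of tray_in between -0.118 and 0.118 m and y of glue_mid in the frame of tray_in between -0.038 and 0.038 m and z of glue_mid in the frame of tray_in between 0.044 and 0.054 m and angle between each of glue_mid, wax_mid, jar_mid's own z axis and vertical below 0.1 rad and x of wax_mid in the frame of tray_in between -0.118 and 0.118 m and y of wax_mid in the frame of tray_in between -0.038 and 0.038 m and z of wax_mid in the frame of tray_in between 0.041 and 0.051 m and x of jar_mid in the frame of tray_in between -0.118 and 0.118 m and y of jar_mid in the frame of tray_in between -0.038 and 0.038 m and z of jar_mid in the frame of tray_in between 0.042 and 0.052 m), for 0.2 s.
At the end, for the whole second after the job is handed in: Each of the three stands upright (within 0.1 rad), released and at rest on its own pad, centred within 14 mm; the flange lies flat on the hub face over both studs (point within 2.5 mm of 24 mm above the face, centred within 6 mm, holes in line with the studs within 0.12 rad), released and at rest (horizontal distance between glue_mid and pad_orange below 0.014 m and z of glue_mid in the frame of pad_orange between 0.046 and 0.056 m and angle between each of glue_mid, wax_mid, jar_mid's own z axis and vertical below 0.1 rad and linear speed of each of glue, wax, jar, flange below 0.02 m/s and contact force between the fingers and glue below 0.1 N and horizontal distance between wax_mid and pad_blue below 0.014 m and z of wax_mid in the frame of pad_blue between 0.043 and 0.053 m and contact force between the fingers and wax below 0.1 N and horizontal distance between jar_mid and pad_green below 0.014 m and z of jar_mid in the frame of pad_green between 0.044 and 0.054 m and contact force between the fingers and jar below 0.1 N and horizontal distance between flange_grip and hub_seat below 0.006 m and angle between the x axis of flange_grip and the x axis of hub_seat, either way round below 0.12 rad and angle between flange_grip's own z axis and vertical below 0.05 rad and z of flange_grip in the frame of hub_seat between 0.02 and 0.0265 m and contact force between the fingers and flange below 0.1 N); the robot touches nothing.
It fails at once if the pencil cup was pushed more than 25 mm or tipped (distance of pencil_cup from where it was at the start of the episode above 0.025 m or angle between pencil_cup's own z axis and vertical above 0.4 rad).
It fails at once if bottle, tin, jar or flange was knocked over (tilted more than 0.7 rad) (angle between any of glue_mid, wax_mid, jar_mid, flange_grip's own z axis and vertical above 0.7 rad).
It also fails if it takes over 136 s, if anything falls off the work surface, if the arm or the gripper's body presses on something with over 40 N, if the wrist force passes 120 N, or if a joint passes its speed limit or range.

## Robot

A 6-joint arm with a two-finger parallel gripper is mounted at the origin on the work surface. World frame = base frame: x ahead of the robot, y to its left, z up, the work surface at z = 0. Lengths are in m, angles in rad, forces in N, time in s.
With the tool pointing down it reaches from about 0.325 to 1 m from the base axis. Payload 5.1 kg.
Tool frame: the origin (TCP) lies on the centre line of the jaws, within the pads' length; the fingertips stand 17 mm ahead of it and the grasp point (between the pads) lies 2 mm behind it; z points along the fingers, y is the direction in which the jaws open and shut (so a half turn about z gives the same grasp; the last joint's range is limited). The gripper opens to 85 mm and grips with 20 to 120 N. Pads are 22 mm wide; open, the fingers measure 114 mm over their backs; the gripper's body (76 mm by 85 mm) begins 54 mm behind the grasp point. The pads swing forward as they close: fully open they stand 13 mm farther back than shut.
Start: joints at [-0.083, 0.124, 1.65, -0, 1.367, -0.083], TCP at [0.65, -0, 0.248] pointing down, gripper open.
Joint ranges: [-2.61, 2.61], [-1.02, 2.33], [0.03, 2.71], [-1.35, 4.49], [0.32, 2.68], [-2.91, 2.91]. Speed limits (rad/s): [2.57, 2.57, 3.14, 3.14, 3.14, 3.14].

## Interface

Orientations are given as a unit quaternion [w, x, y, z].
In Python, from rig import robot, gripper_to, vision, ticket, models gives the robot as it stands. The module is installed in compiled form; this text tells all that it offers. Calls block until the motion is done:
- robot.move_pose(position, orientation): joint-space move of the TCP to a pose.
- robot.move_linear(position, v=0.15, orientation=None, contact_N=None): straight line of the TCP; orientation=None keeps the orientation; v is the mean speed in m/s. With contact_N (N) it stops when the force on the tool has changed by that much, and returns True; else False.
- robot.move_joints(angles): joint-space move.
- gripper_to(opening, newtons=None): finger opening in m; newtons is the grip in N (None keeps the last); returns when the fingers have stopped.
- robot.hold(seconds).
- robot.solve_ik(position, orientation): joint angles nearest the present ones, or None.
- robot.read_state(): the state.
- vision.snapshot(name): name is "scene" or "side" or "wrist"; returns a dict with "image" (420x560x3 uint8, red, green, blue), "fx", "fy", "cx", "cy" (pixels), "extrinsics" (4x4, takes a point from camera to world coordinates). Camera axes: x right, y up, looking along -z (the intrinsics and any distortion apply to the point x, -y, -z); pixel columns grow to the right and rows downward; lengths in m; the calibration is good to about 2 mm. A picture is of the moment at which its call begins. There is no depth.
A pose or a line that the arm cannot do raises robot.IKError and nothing moves.
- ticket.job_done(): hands the job in, once; it reports no verdict.
Trained networks look in the newest picture that a camera, given by its name, has taken for a name from the list of things; names that differ only in an ending like _2 or _b are one class to them, and where a whole thing is asked for, a point or a joint stands for the part that bears it (a point fixed in the world has none). Each returns a list of dicts, best first, with "conf" (0 to 1); they miss things now and then, are a little off and sometimes report something else, mostly with a low value. They report only what shows in the picture. A call takes as long as a camera call. They do not tell look-alikes from the thing itself.
- models.cut_out(camera, query): "region" (420x560 bool, what is visible of it) and "box" ([centre column, centre row, width, height] in pixels, round what is visible of it).
The state is a dict: "time": time; "q": joint angles; "qd": joint speeds; "joint_efforts": joint torques, N m; "position": TCP position; "orientation": TCP orientation; "contact_force": force on the tool from outside, world axes, zero at the start; "ft_torque": the same for the moment, N m; "width": finger opening in m.
Only numpy, scipy, OpenCV 4.12 (cv2) and the standard library are available. Lean on these libraries where they do the work, as an engineer would, in place of code of your own. Each camera call takes 0.05 s, during which the arm holds its last target. There are 200 camera calls.

## Working session

There is one attempt and no reset: what is moved stays moved. The work goes in short steps, each a Python script; the robot and the scene stay as the last script left them, time stands still between calls to the robot, and variables do not carry over. Pictures are saved under pics/ and viewed, about 12 in all and at most 16, crops included, and the job is handed in when it is done.

```bash
mkdir -p pics; python3 - <<'E'
from rig import robot, gripper_to, vision, ticket, models
import cv2,numpy as np
for c in ["scene","side"]:
    s=vision.snapshot(c); cv2.imwrite(f"pics/{c}0.png",s["image"][:,:,::-1])
    print(c,s["fx"],s["fy"],s["cx"],s["cy"],[k for k in s],np.round(s["extrinsics"],3).tolist())
    for n in ["glue_mid","wax_mid","jar_mid","pad_orange","pad_blue","pad_green","flange_grip","hub_seat","tray_in","pencil_cup"]:
        try: print(n,[(round(d["conf"],2),np.round(d["box"]).tolist()) for d in models.cut_out(c,n)])
        except Exception as e: print(n,e)
print(robot.read_state())
E
```

```text
scene 512.3177727761033 512.3177727761033 282.744014503729 208.67374558201053 ['image', 'fx', 'fy', 'cx', 'cy', 'extrinsics'] [[0.734, -0.389, 0.557, 1.148], [0.678, 0.39, -0.622, -0.641], [0.025, 0.835, 0.55, 0.644], [0.0, 0.0, 0.0, 1.0]]
glue_mid [(0.9, [255.0, 269.0, 30.0, 55.0]), (0.81, [318.0, 280.0, 33.0, 54.0]), (0.8, [200.0, 231.0, 31.0, 54.0]), (0.73, [270.0, 200.0, 28.0, 44.0]), (0.61, [200.0, 202.0, 31.0, 41.0]), (0.22, [142.0, 278.0, 107.0, 79.0])]
wax_mid [(0.93, [277.0, 230.0, 34.0, 49.0]), (0.56, [142.0, 279.0, 107.0, 80.0])]
jar_mid [(0.72, [321.0, 206.0, 28.0, 52.0])]
pad_orange [(0.57, [258.0, 221.0, 4.0, 10.0])]
pad_blue [(0.45, [279.0, 254.0, 38.0, 16.0]), (0.38, [335.0, 180.0, 104.0, 59.0])]
pad_green [(0.65, [323.0, 234.0, 6.0, 5.0])]
flange_grip [(0.78, [311.0, 236.0, 36.0, 33.0]), (0.6, [144.0, 279.0, 107.0, 77.0])]
hub_seat [(0.84, [142.0, 278.0, 110.0, 80.0])]
tray_in [(0.67, [335.0, 179.0, 101.0, 62.0])]
pencil_cup [(0.83, [238.0, 175.0, 21.0, 48.0])]
side 442.0720380688823 442.0720380688823 281.87161875011583 211.52939570331904 ['image', 'fx', 'fy', 'cx', 
[... 878 characters left out ...]
0.0, 57.0])]
{'time': 1.1, 'q': array([-8.26004019e-02,  1.23760946e-01,  1.65027523e+00,  1.34994388e-06,
        1.36750642e+00, -8.26009122e-02]), 'qd': array([ 0.00138511, -0.00060583, -0.00051996, -0.00186237, -0.00210024,
        0.00016656]), 'joint_efforts': array([-9.79503311e-04, -4.23600447e+01, -3.65768301e+01, -2.09976824e-04,
        5.01542690e-04,  4.87214962e-06]), 'position': array([ 6.49996224e-01, -2.86732750e-05,  2.48362173e-01]), 'orientation': array([1.86710636e-05, 7.07106697e-01, 7.07106865e-01, 1.66822947e-05]), 'contact_force': array([-0.32242843,  0.20183995,  0.28959644]), 'ft_torque': array([ 0.02710422,  0.01350846, -0.02229366]), 'width': 0.08552435012115006}
```

View pics/scene0.png

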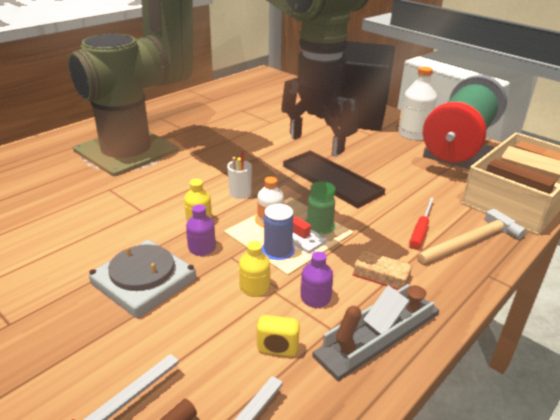

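View pics/side0.png

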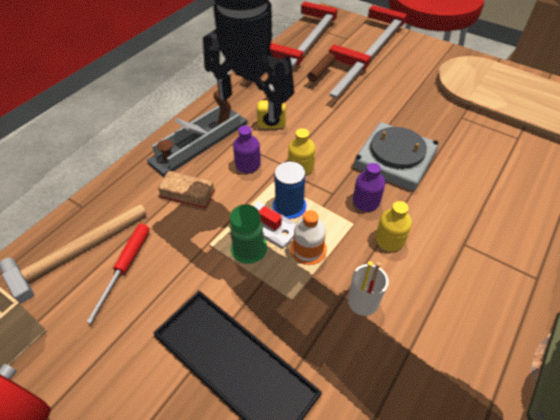

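The target glue bottle is the white one with the orange label: scene (270,200), side (309,238). The yellow and purple bottles are look-alikes: scene (198,202), (200,231), (255,269), (317,280). The wax tin is at scene (277,231), the jar at (321,207), the flange at (300,230) between them, the hub at (142,278) and the tray at (335,178). Next I triangulate and look with the wrist camera.

```bash
cat > h.py <<'E'
from rig import robot, gripper_to, vision, ticket, models
import cv2,numpy as np
from scipy.spatial.transform import Rotation as R
def ray(s,u,v):
    d=np.array([(u-s["cx"])/s["fx"],-(v-s["cy"])/s["fy"],-1.0]); E=np.array(s["extrinsics"])
    return E[:3,3],E[:3,:3]@d
def onz(s,u,v,z):
    o,d=ray(s,u,v); return o+d*(z-o[2])/d[2]
def tri(a,pa,b,pb):
    o1,d1=ray(a,*pa);o2,d2=ray(b,*pb)
    t=np.linalg.lstsq(np.c_[d1,-d2],o2-o1,rcond=None)[0]
    p,q=o1+t[0]*d1,o2+t[1]*d2
    return (p+q)/2,np.linalg.norm(p-q)
def proj(s,P):
    E=np.array(s["extrinsics"]);c=E[:3,:3].T@(np.asarray(P,float)-E[:3,3])
    return s["cx"]+s["fx"]*c[0]/-c[2], s["cy"]-s["fy"]*c[1]/-c[2]
def quat(yaw):  # tool down, jaw (tool y) axis at yaw (rad) in world xy
    y=np.array([np.cos(yaw),np.sin(yaw),0]);z=np.array([0,0,-1.]);x=np.cross(y,z)
    q=R.from_matrix(np.c_[x,y,z]).as_quat(); return [q[3],q[0],q[1],q[2]]
def save(s,n): cv2.imwrite(f"pics/{n}.png",s["image"][:,:,::-1])
E
python3 - <<'E'
from h import *
a=vision.snapshot("scene");b=vision.snapshot("side")
P={"glue":((270,200),(309,238)),"wax":((277,230),(289,188)),"jar":((321,206),(246,232)),"hub":((142,266),(398,148)),"tray":((335,178),(240,358)),"cup":((239,178),(367,291)),
"y1":((198,202),(392,226)),"p1":((200,231),(368,188)),"y2":((255,269),(300,153)),"p2":((318,280),(247,151))}
for k,(p,q) in P.items():
    x,e=tri(a,p,b,q);print(k,x.round(3),round(e,4))
# hub studs, tray corners by side
print("studs",onz(a,126,250.5,.063).round(3),onz(a,154,267,.063).round(3))
print("tray side",[onz(b,*p,.017).round(3).tolist() for p in((200,293),(155,336),(319,391))],
 "scene",[onz(a,*p,.017).round(3).tolist() for p in((309,153),(383,185),(358,203),(283,163))])
w=vision.snapshot("wrist");E=np.array(w["extrinsics"]);print(E.round(3).tolist(),w["fx"]);save(w,"w0")
E
```

```text
glue [0.507 0.037 0.051] 0.0033
wax [ 0.598 -0.037  0.055] 0.004
jar [0.603 0.091 0.055] 0.002
hub [ 0.481 -0.273  0.036] 0.0018
tray [0.497 0.267 0.008] 0.0166
cup [0.377 0.067 0.04 ] 0.003
y1 [ 0.399 -0.073  0.046] 0.0054
p1 [ 0.479 -0.134  0.041] 0.0044
y2 [ 0.64  -0.14   0.042] 0.003
p2 [ 0.737 -0.083  0.04 ] 0.0021
studs [ 0.452 -0.285  0.063] [ 0.527 -0.277  0.063]
tray side [[0.61, 0.215, 0.017], [0.619, 0.312, 0.017], [0.364, 0.238, 0.017]] scene [[0.38, 0.317, 0.017], [0.615, 0.316, 0.017], [0.62, 0.207, 0.017], [0.37, 0.226, 0.017]]
[[1.0, 0.0, 0.001, 0.65], [-0.0, 0.96, 0.281, 0.071], [-0.001, -0.281, 0.96, 0.374], [0.0, 0.0, 0.0, 1.0]] 322.7181426143489
```

View pics/w0.png

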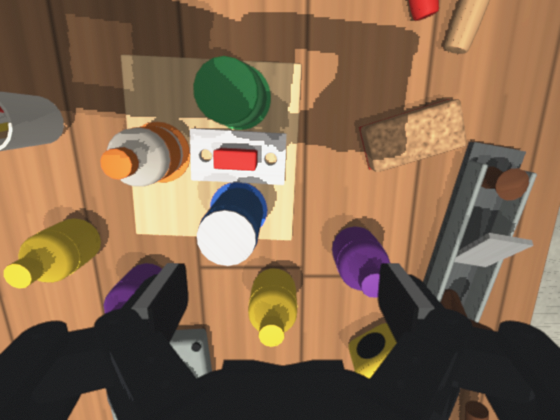

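The wrist view shows the board clearly: glue (145,157), jar (230,92), wax (232,222), and the flange at (238,157) with its long side along x. I take higher wrist views over the board, tray and hub.

```bash
python3 - <<'E'
from h import *
q=quat(0)
import pickle
out={}
for n,p in {"board":(.58,.10,.40),"tray":(.50,.32,.38),"hub":(.48,-.22,.36)}.items():
    robot.move_pose(p,q); robot.hold(.3); s=vision.snapshot("wrist"); save(s,"v_"+n)
    r={}
    for m in ["glue_mid","wax_mid","jar_mid","pad_orange","pad_blue","pad_green","flange_grip","hub_seat","tray_in"]:
        r[m]=models.cut_out("wrist",m)
        print(n,m,[(round(d["conf"],2),np.round(d["box"]).tolist()) for d in r[m][:3]])
    out[n]=(s,r)
pickle.dump(out,open("v.pkl","wb")); print(robot.read_state()["time"])
cv2.imwrite("pics/v_all.png",np.vstack([np.hstack([out[k][0]["image"][:,:,::-1] for k in("tray","hub")])])[:, :, :])
im=cv2.imread("pics/v_all.png"); cv2.imwrite("pics/v_all.png",cv2.resize(im,(800,300)))
E
```

```text
board glue_mid [(0.95, [373.0, 276.0, 32.0, 44.0]), (0.91, [175.0, 263.0, 46.0, 33.0]), (0.84, [238.0, 209.0, 41.0, 46.0])]
board wax_mid [(0.97, [298.0, 256.0, 39.0, 53.0])]
board jar_mid [(0.88, [300.0, 175.0, 37.0, 50.0])]
board pad_orange [(0.62, [245.0, 195.0, 36.0, 28.0])]
board pad_blue [(0.47, [294.0, 234.0, 42.0, 26.0])]
board pad_green [(0.55, [298.0, 160.0, 42.0, 27.0])]
board flange_grip [(0.67, [298.0, 204.0, 70.0, 39.0])]
board hub_seat [(0.88, [230.0, 351.0, 76.0, 53.0]), (0.43, [226.0, 45.0, 187.0, 90.0])]
board tray_in []
tray glue_mid [(0.66, [290.0, 339.0, 34.0, 55.0]), (0.52, [220.0, 368.0, 3.0, 7.0])]
tray wax_mid [(0.85, [342.0, 359.0, 36.0, 24.0])]
tray jar_mid [(0.78, [349.0, 313.0, 46.0, 65.0])]
tray pad_orange [(0.7, [289.0, 315.0, 36.0, 16.0])]
tray pad_blue [(0.48, [334.0, 350.0, 37.0, 17.0])]
tray pad_green [(0.71, [343.0, 292.0, 41.0, 24.0]), (0.3, [281.0, 191.0, 172.0, 79.0])]
tray flange_grip [(0.62, [341.0, 325.0, 62.0, 32.0])]
tray hub_seat []
tray tray_in [(0.95, [282.0, 192.0, 170.0, 80.0])]
hub glue_mid [(0.84, [405.0, 111.0, 61.0, 46.0]), (0.75, [488.0, 65.0, 80.0, 58.0]), (0.7, [218.0, 55.0, 51.0, 59.0])]
hub wax_mid [(0.64, [388.0, 28.0, 72.0, 47.0])]
hub jar_mid []
hub pad_orange []
hub pad_blue [(0.6, [361.0, 30.0, 33.0, 50.0])]
hub pad_green [(0.29, [389.0, 26.0, 71.0, 49.0])]
hub flange_grip []
hub hub_seat [(0.63, [283.0, 204.0, 99.0, 96.0]), (0.35, [387.0, 27.0, 70.0, 51.0])]
hub tray_in []
7.3333
```

View pics/v_board.png

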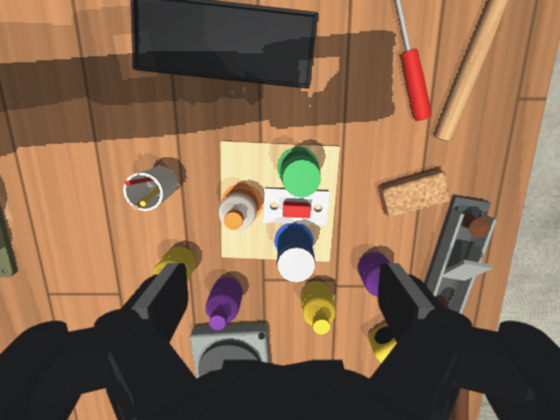

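View pics/v_all.png

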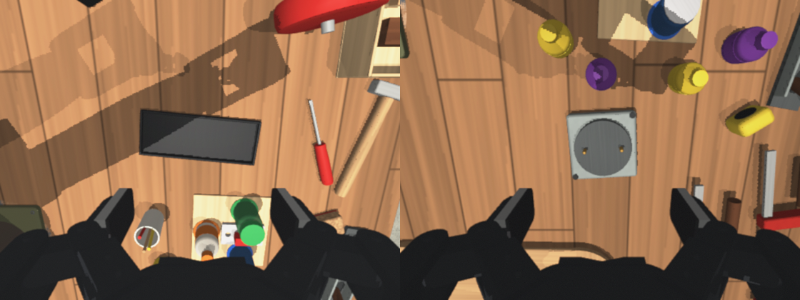

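```bash
python3 - <<'E'
from h import *
import pickle
from scipy.optimize import minimize
o=pickle.load(open("v.pkl","rb"))
def corners(s,reg,z):
    r=cv2.minAreaRect(np.argwhere(reg)[:,::-1].astype(np.float32)); return np.array([onz(s,*p,z) for p in cv2.boxPoints(r)])
s,r=o["tray"]; reg=r["tray_in"][0]["region"].astype(np.uint8)
c=cv2.findContours(reg,0,2)[0]; c=max(c,key=cv2.contourArea)
P=np.array([onz(s,*p[0],.017)[:2] for p in c],np.float32); print("tray",cv2.minAreaRect(P))
s,r=o["hub"]; im=s["image"]; hsv=cv2.cvtColor(im,cv2.COLOR_RGB2HSV); x,y,w,h=map(int,r["hub_seat"][0]["box"])
m=np.zeros(im.shape[:2],np.uint8); m[y-h//2+14:y+h//2-14,x-w//2+14:x+w//2-14]=1
m&=((hsv[...,1]>110)&(hsv[...,2]>90)).astype(np.uint8)
n,_,st,ct=cv2.connectedComponentsWithStats(m)
S=[]
for i in range(1,n):
    if st[i,4]>4: S.append(onz(s,*ct[i],.056)[:2]); print("stud",ct[i],st[i,4],S[-1].round(4))
P=np.array([onz(s,*p[0],.030)[:2] for p in max(cv2.findContours(r["hub_seat"][0]["region"].astype(np.uint8),0,2)[0],key=cv2.contourArea)],np.float32); print("hubbase",cv2.minAreaRect(P))
s,r=o["board"]
hsv=cv2.cvtColor(s["image"],cv2.COLOR_RGB2HSV)
def cyl(reg,rad,z0,z1,x0):
    t=np.linspace(0,2*np.pi,40)
    def f(p):
        pts=np.array([proj(s,(p[0]+rad*np.cos(a),p[1]+rad*np.sin(a),z)) for z in(z0,z1) for a in t])
        m=np.zeros((1680,2240),np.uint8); cv2.fillConvexPoly(m,cv2.convexHull((pts*4+1.5).astype(np.int32)),1)
        return (m!=big).sum()/big.sum()
    big=cv2.resize(reg.astype(np.uint8),None,fx=4,fy=4,interpolation=0)
    R_=minimize(f,x0,method="Nelder-Mead",options=dict(initial_simplex=np.array(x0)+np.array([[0,0],[.008,0],[0,.008]])))
    return R_.x.round(4),round(R_.fun,3)
print("wax",cyl(r["wax_mid"][0]["region"],.029,.008,.1,[.598,-.037]))
print("jar",cyl(r["jar_mid"][0]["region"],.029,.008,.102,[.603,.091]))
g=[d for d in r["glue_mid"] if abs(d["box"][0]-238)<8][0]; x,y,w,h=map(int,g["box"])
cap=np.zeros((420,560),bool); cap[205:232,222:248]=True; cap&=(hsv[...,0]<16)&(hsv[...,1]>190)&(hsv[...,2]>170)
cc=np.argwhere(cap)[:,::-1].mean(0); print("glue cap",cc,cap.sum(),onz(s,*cc,.1).round(4), "cyl", cyl(g["region"],.028,.008,.07,[.507,.037]))
m=np.zeros((420,560),bool); m[195:225,275:320]=True; m&=((hsv[...,0]<6)|(hsv[...,0]>174))&(hsv[...,1]>170)&(hsv[...,2]>100)
a=np.argwhere(m)[:,::-1].astype(np.float32); print("handle",m.sum(),cv2.minAreaRect(np.array([onz(s,*p,.040)[:2] for p in a],np.float32)))
print("holes",onz(s,274,205.5,.014).round(4),onz(s,318,208,.014).round(4))
im=s["image"][135:290,200:350,::-1]; cv2.imwrite("pics/z1.png",cv2.resize(im,None,fx=4,fy=3.8,interpolation=cv2.INTER_CUBIC))
E
```

```text
tray ((0.4936443567276001, 0.27329301834106445), (0.10224791616201401, 0.2605827748775482), 84.37757873535156)
stud [309.94736842 210.15789474] 19 [ 0.5178 -0.2754]
stud [257.6 213.4] 15 [ 0.445  -0.2802]
hubbase ((0.48112496733665466, -0.2739787697792053), (0.13843493163585663, 0.14128470420837402), 3.4727094173431396)
wax (array([ 0.5983, -0.0363]), np.float64(0.113))
jar (array([0.6019, 0.093 ]), np.float64(0.127))
glue cap [230. 212.] 1 [0.5066 0.0425 0.1   ] cyl (array([0.5101, 0.0324]), np.float64(0.111))
handle 307 ((0.6003124117851257, 0.027644185349345207), (0.019551461562514305, 0.039208438247442245), 89.97473907470703)
holes [0.5643 0.0278 0.014 ] [0.6366 0.0235 0.014 ]
```

View pics/z1.png

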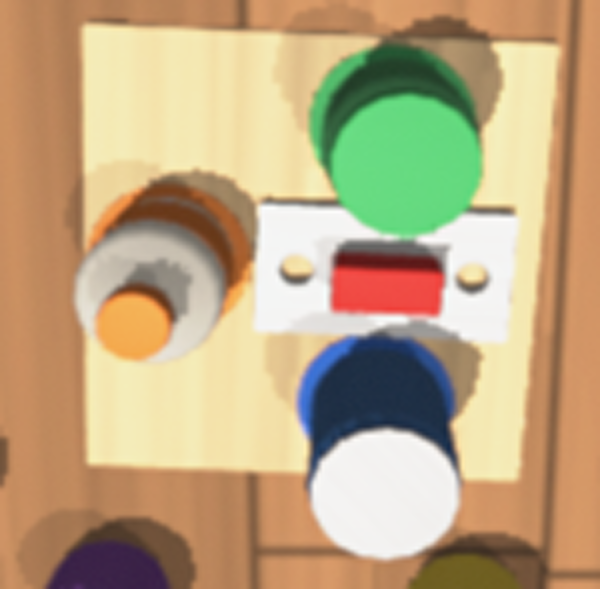

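The crop confirms white glue bottle with orange cap over the orange pad (left), blue tin with silvery top over blue, and green jar over green. Glue, wax and jar positions agree with the pad geometry to within about 5 mm (the jar is the worst). I pick them now: jar, then wax, then glue.

```bash
cat >> h.py <<'E'
def q_for(p,yaw):
    best=None
    for k in(0,np.pi,-np.pi):
        q=quat(yaw+k); j=robot.solve_ik(p,q)
        if j is not None and (best is None or abs(j[5])<best[0]): best=(abs(j[5]),q)
    return best[1]
def at(p,z): return [p[0],p[1],z]
def carry(src,sz,syaw,dst,dz,dyaw,opn=.074,grip=40,zt=.20,vp=.04,go=.085):
    q=q_for(at(src,zt),syaw); gripper_to(go)
    robot.move_pose(at(src,zt),q)
    if robot.move_linear(at(src,sz),v=.15,contact_N=10): raise SystemExit("contact on descent %s"%robot.read_state()["position"])
    gripper_to(0,grip); robot.hold(.1); w=robot.read_state()["width"]
    if w<.045: raise SystemExit("bad width %f"%w)
    robot.move_linear(at(src,zt),v=.25)
    robot.move_pose(at(dst,zt),q_for(at(dst,zt),dyaw))
    robot.move_linear(at(dst,dz+.02),v=.25)
    c=robot.move_linear(at(dst,dz),v=vp,contact_N=6)
    st=robot.read_state()
    gripper_to(opn); robot.hold(.1)
    robot.move_linear(at(dst,zt),v=.25)
    print("width",round(w,4),"contact",c,"z",st["position"][2].round(4),"t",robot.read_state()["time"])
T=np.array([.4936,.2733]); TY=-.098; TU=np.array([np.cos(TY),np.sin(TY)])
FY=-.06
E
python3 - <<'E'
from h import *
carry((.603,.091),.063,FY,T+.08*TU,.0605,TY+np.pi/2)
s=vision.snapshot("scene");save(s,"s1")
E
```

```text
width 0.0565 contact True z 0.0614 t 14.5667
```

View pics/s1.png

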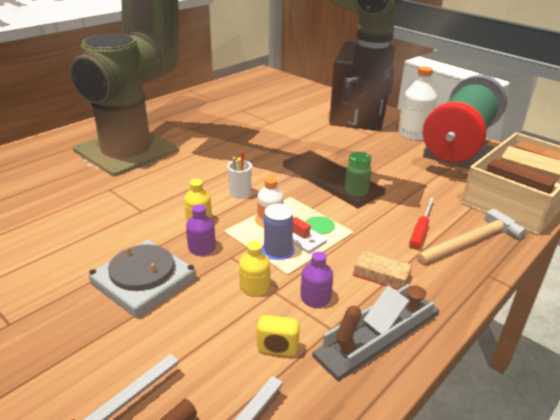

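The jar stands in the tray at (358,174). The wax tin and the glue follow.

```bash
python3 - <<'E'
from h import *
import pickle
carry((.5975,-.0365),.063,FY,T,.0605,TY+np.pi/2)
carry((.511,.0315),.056,FY+np.pi/2,T-.08*TU,.0535,TY+np.pi/2)
out={}
for n,p in {"tray2":(.50,.32,.38),"board2":(.59,.09,.28),"hub2":(.48,-.22,.26)}.items():
    robot.move_pose(p,quat(0)); robot.hold(.3); s=vision.snapshot("wrist"); save(s,n)
    out[n]=(s,{m:models.cut_out("wrist",m) for m in ["glue_mid","wax_mid","jar_mid","pad_orange","pad_blue","pad_green","flange_grip","hub_seat"]})
pickle.dump(out,open("v2.pkl","wb")); print(robot.read_state()["time"])
a=[cv2.resize(out[k][0]["image"][:,:,::-1],(400,300)) for k in out]
cv2.imwrite("pics/all2.png",np.vstack([np.hstack([a[0],a[1]]),np.hstack([a[2],a[2]*0])]))
E
```

```text
width 0.0571 contact True z 0.0616 t 21.775
width 0.0545 contact True z 0.0543 t 28.7083
34.5667
```

View pics/all2.png

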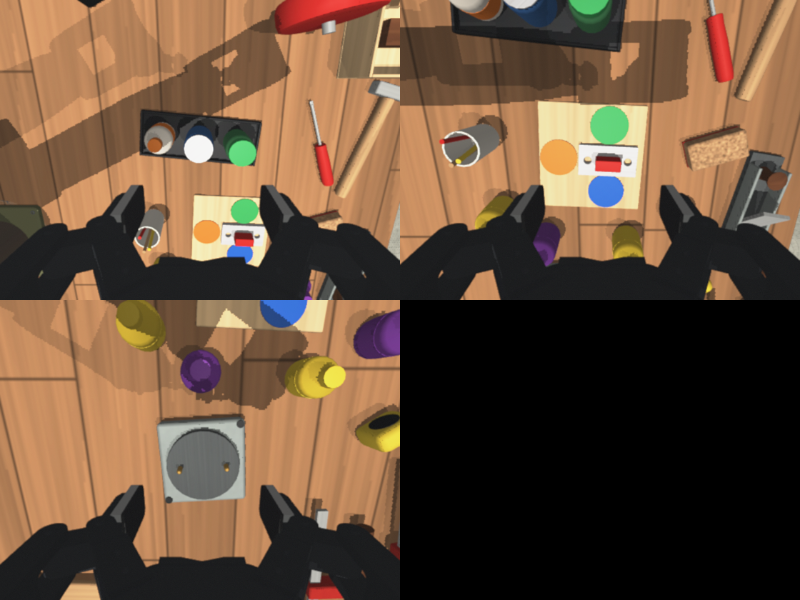

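All three stand upright in the tray, the pads are bare and the flange has not moved. Next I measure the pads, the flange and the studs.

```bash
python3 - <<'E'
from h import *
import pickle
o=pickle.load(open("v2.pkl","rb"))
s,r=o["board2"]; hsv=cv2.cvtColor(s["image"],cv2.COLOR_RGB2HSV); H,S,V=[hsv[...,i].astype(int) for i in range(3)]
win=np.zeros((420,560),bool); win[140:295,190:350]=True
def cc(m):
    n,l,st,ct=cv2.connectedComponentsWithStats((m&win).astype(np.uint8)); i=1+np.argmax(st[1:,4]); return l==i
def pts(m,z): c=max(cv2.findContours(m.astype(np.uint8),0,1)[0],key=cv2.contourArea)[:,0].astype(float); return np.array([onz(s,*p,z)[:2] for p in c],np.float32)
for n,m in {"orange":(H>5)&(H<18)&(S>150)&(V>180),"green":(H>45)&(H<80)&(S>120),"blue":(H>100)&(H<125)&(S>120)}.items():
    print(n,cv2.minEnclosingCircle(pts(cc(m),.008)), cv2.fitEllipse(pts(cc(m),.008)*1000))
w=cc((S<45)&(V>150)|((H<6)|(H>174))&(S>150)); w=cv2.morphologyEx(w.astype(np.uint8),3,np.ones((9,9)))
print("plate",cv2.minAreaRect(pts(w,.016)))
red=cc(((H<6)|(H>174))&(S>150)&(V>170)); print("handle",cv2.minAreaRect(pts(red,.044)))
hol=cc(((H>8)&(H<30)&(S>60)&(V>80)))
s,r=o["hub2"]; hsv=cv2.cvtColor(s["image"],cv2.COLOR_RGB2HSV)
m=np.zeros((420,560),np.uint8); m[190:260,240:330]=1
m&=((hsv[...,1]>100)&(hsv[...,2]>80)).astype(np.uint8)
n,_,st,ct=cv2.connectedComponentsWithStats(m)
for i in range(1,n):
    if st[i,4]>4: print("stud",ct[i],st[i],onz(s,*ct[i],.054)[:2].round(4))
Rg=r["hub_seat"]; print([ (d["conf"],d["box"]) for d in Rg])
d=Rg[0]["region"].astype(np.uint8)
print("base",cv2.minAreaRect(pts(d,.030)))
im=s["image"][150:275,210:360,::-1]; a=cv2.resize(im,(600,500),interpolation=2); cv2.imwrite("pics/z2.png",a)
E
```

```text
orange ((0.5109770894050598, 0.030962899327278137), 0.033674512058496475) ((511.0626220703125, 30.71757698059082), (65.1729736328125, 65.77913665771484), 138.58364868164062)
green ((0.6025411486625671, 0.08924046158790588), 0.03322417661547661) ((602.7451171875, 89.35493469238281), (63.65599060058594, 64.8469009399414), 176.86383056640625)
blue ((0.5972216129302979, -0.0364583320915699), 0.0333423987030983) ((597.0776977539062, -36.84003829956055), (63.54395294189453, 65.21907043457031), 87.70355224609375)
plate ((0.5999979376792908, 0.025694258511066437), (0.05897397920489311, 0.1051267683506012), 86.76605224609375)
handle ((0.6002336144447327, 0.02720566838979721), (0.017773102968931198, 0.04185403883457184), 86.99681091308594)
stud [316.69090909 234.63636364] [314 230   7  10  55] [ 0.5175 -0.2743]
stud [251.05357143 238.46428571] [248 233   7  11  56] [ 0.4455 -0.2788]
[(0.89, [279.4, 223.1, 123.7, 123.5])]
base ((0.481466144323349, -0.27341556549072266), (0.13857463002204895, 0.14279232919216156), 3.436082601547241)
```

View pics/z2.png

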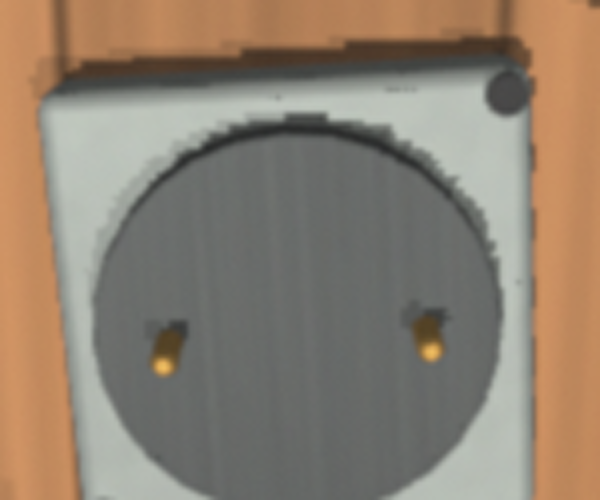

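Stud midpoint is (.4815,-.2766) with yaw .062; flange is at (.600,.0257) with yaw -.056. The hub crop shows both brass studs upright and clear. I take the flange now.

```bash
python3 - <<'E'
from h import *
f=(.600,.0258); fy=-.056; h=np.array((.4815,-.2766)); hy=.0624
q=q_for(at(f,.2),fy+np.pi/2); gripper_to(.05)
robot.move_pose(at(f,.2),q)
if robot.move_linear(at(f,.037),v=.12,contact_N=10): raise SystemExit(robot.read_state())
gripper_to(0,60); robot.hold(.1); print("w",robot.read_state()["width"])
robot.move_linear(at(f,.2),v=.2)
Q=q_for(at(h,.2),hy+np.pi/2)
robot.move_pose(at(h,.2),Q)
robot.move_linear(at(h,.112),v=.15); robot.hold(.3)
for c in("wrist","scene","side"): save(vision.snapshot(c),"hv_"+c)
st=robot.read_state();print(st["time"],st["width"],st["position"],st["contact_force"])
a=cv2.imread("pics/hv_wrist.png"); b=cv2.imread("pics/hv_scene.png")[220:330,70:220]; 
cv2.imwrite("pics/hv.png",np.hstack([cv2.resize(a,(440,330)),cv2.resize(b,(360,330))]))
E
```

```text
w 0.01851273177991432
42.2417 0.01881276924702824 [ 0.48164327 -0.27671499  0.11238396] [-0.50273951  0.61382432 -3.42775181]
```

View pics/hv.png

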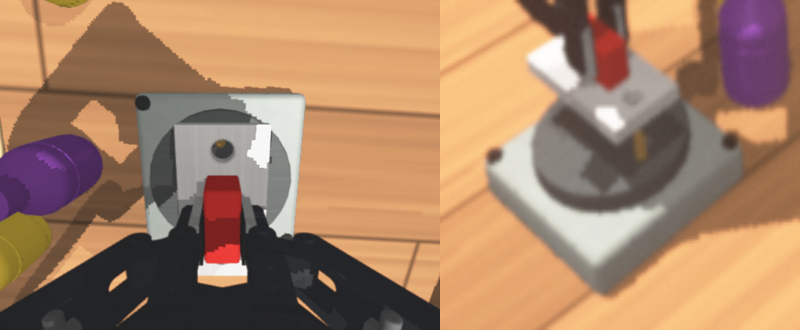

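The flange is held level above the hub, and a stud shows through the visible hole. I lower it with contact sensing.

```bash
python3 - <<'E'
from h import *
h=np.array((.4815,-.2766)); hy=.0624; u=np.array([np.cos(hy),np.sin(hy)]); v=np.array([-u[1],u[0]])
offs=[(0,0)]+[(r*np.cos(a),r*np.sin(a)) for r in(.0018,.0035) for a in np.arange(0,6.2,np.pi/3)]
for o in offs:
    p=h+o[0]*u+o[1]*v
    robot.move_linear(at(p,.099),v=.1)
    c=robot.move_linear(at(p,.0745),v=.03,contact_N=8)
    st=robot.read_state(); print(np.round(o,4),c,st["position"].round(4),st["contact_force"].round(1),st["time"])
    if st["position"][2]<.080: break
else: raise SystemExit("no")
gripper_to(.05); robot.hold(.2); p=st["position"]
robot.move_linear(at(p,.2),v=.2)
robot.move_pose((.48,-.22,.26),quat(0)); robot.hold(.3)
for c in("wrist","scene"): save(vision.snapshot(c),"st_"+c)
print(robot.read_state()["time"])
a=cv2.imread("pics/st_wrist.png")[150:280,200:360]; b=cv2.imread("pics/st_scene.png")[220:330,70:220]
cv2.imwrite("pics/st.png",np.hstack([cv2.resize(a,(400,330)),cv2.resize(b,(400,330))]))
E
```

```text
[0 0] True [ 0.4814 -0.2765  0.0769] [ 0.7 -0.5  2.8] 43.2167
46.2833
```

View pics/st.png

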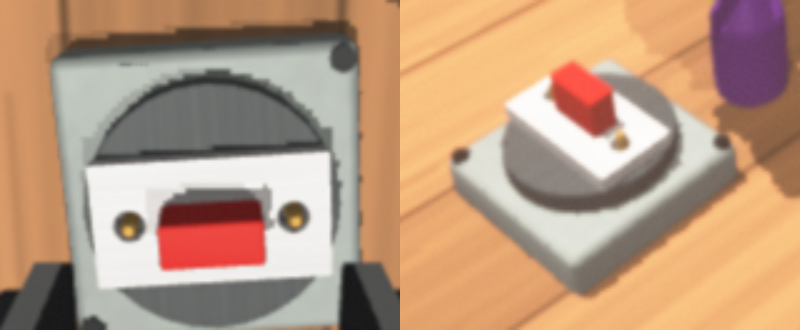

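The flange lies flat with both studs through its holes. It stopped at z .0769, where about .076 was expected. I return the three now.

```bash
python3 - <<'E'
from h import *
import pickle
tj=TY+np.pi/2
carry(T+.08*TU,.0608,tj,(.603,.089),.0632,FY)
carry(T,.0608,tj,(.597,-.0367),.0632,FY)
carry(T-.08*TU,.0538,tj,(.511,.0307),.0562,FY+np.pi/2)
robot.move_pose((.58,.10,.40),quat(0)); robot.hold(.5)
s=vision.snapshot("wrist"); save(s,"end_w"); pickle.dump((s,{m:models.cut_out("wrist",m) for m in ["glue_mid","wax_mid","jar_mid"]}),open("v3.pkl","wb"))
for c in("scene","side"): save(vision.snapshot(c),"end_"+c)
print(robot.read_state()["time"])
a=cv2.imread("pics/end_w.png")[135:290,200:350]; b=cv2.imread("pics/end_scene.png")[150:330,80:380]; c=cv2.imread("pics/end_side.png")[120:320,200:450]
cv2.imwrite("pics/end.png",np.vstack([np.hstack([cv2.resize(a,(400,330)),cv2.resize(c,(400,330))]),cv2.resize(b,(800,270))[:, :] if 0 else np.hstack([cv2.resize(b,(400,250)),np.zeros((250,400,3),np.uint8)])]))
E
```

```text
width 0.056 contact True z 0.0654 t 54.15
width 0.0573 contact True z 0.0651 t 61.2167
width 0.0545 contact True z 0.0579 t 68.5417
70.7917
```

View pics/end.png

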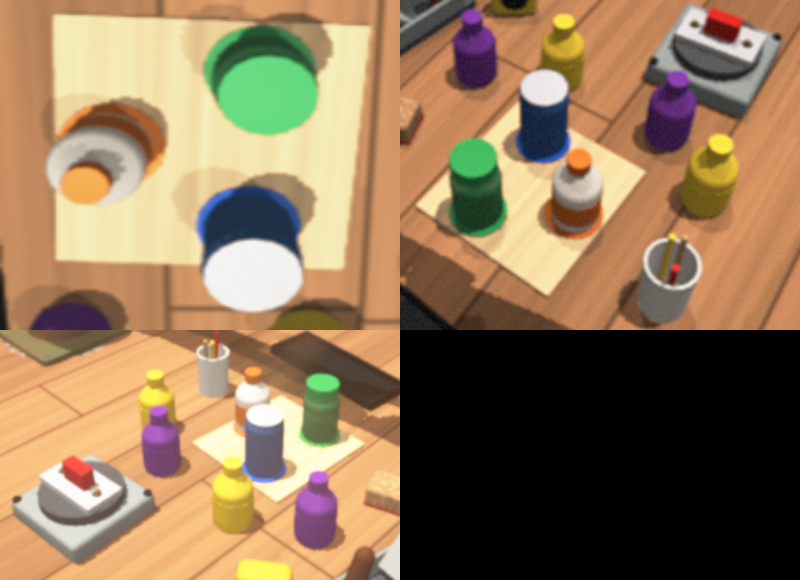

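All three stand upright with rim showing around each foot, the flange is seated and the cup is untouched. I hand in.

```bash
python3 -c "
from h import *
print(ticket.job_done(),robot.read_state()['time'])"
```

```text
the job is handed in; nothing more can be done
the job is handed in; nothing more can be done
```

The job is handed in, and as far as my last pictures show, everything is where the task wants it. The last clock reading before handing in was about 71 s of the 136 s allowed; no verdict was reported.

- **What I did:** I stood the jar, wax tin and glue bottle in the black tray. Then I lifted the flange by its red handle, turned it to line up with the studs and lowered it in one try, before returning the three to their own pads.
- **Flange:** it made contact 1 mm above the height I had calculated for fully home. The pictures taken after release show it flat on the hub with both studs through its holes.
- **Glue, wax tin and jar:** the final wrist, scene and side pictures show all three upright on the right pads, with some rim showing around each foot. I judged the centring by eye and did not measure it again.
- **Disagreements:**
  - When I put them on the pads, contact stopped the lowering about 2 mm above the height I had set, so each may have dropped slightly on release. None moved or tipped visibly.
  - My first jar estimate was about 4 mm off the position expected from the pad layout.
- **Pencil cup:** it looked undisturbed.

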